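# Sort cropped covers out of the feed track and load the sound one

### The arm

A 6-joint arm with a two-finger parallel gripper is mounted at the origin on a cart in front of the work surface, level with it; the furniture and walls round the work are solid. World frame = base frame: x ahead of the robot, y to its left, z up, the work surface at z = 0. Lengths are in m, angles in rad, forces in N, time in s.
With the tool pointing down it reaches from about 0.425 to 0.95 m from the base axis. Payload 3.5 kg.
Tool frame: the origin (TCP) lies between the finger pads; the fingertips stand 22 mm ahead of it and the grasp point (between the pads) lies 3 mm ahead of it (ctrl.nose_length is the z of the fingertips in the tool frame, in m); z points along the fingers, y is the line along which they close (so a half turn about z gives the same grasp; the last joint's range is limited). The gripper opens to 85 mm and grips with 20 to 120 N. Pads are 22 mm wide; open, the fingers measure 114 mm over their backs; the gripper's body (76 mm by 85 mm) begins 54 mm behind the grasp point. The pads swing forward as they close: fully open they stand 13 mm farther back than shut.
Start: joints at [1.082, 0.286, 1.577, -0, 1.279, -0.15], TCP at [0.224, 0.637, 0.253] pointing down, gripper open.
Joint ranges: [-2.77, 2.77], [-0.9, 2.22], [0.21, 2.48], [-1.53, 4.67], [0.24, 2.81], [-2.84, 2.84]. Speed limits (rad/s): [2.79, 2.79, 3.14, 3.14, 3.14, 3.14].

### API

Orientations are given as a unit quaternion [x, y, z, w].
In Python, from plant import ctrl gives the robot as it stands. The module is installed in compiled form; this text tells all that it offers.
- The arm moves only by the tool send_rows, never from a script. Its argument "rows" is text: rows parted by semicolons, each of 7 numbers parted by spaces: the turn, a rotation vector about the tool's x, y, z in fractions of the full range, 1 being 90 degrees, then the shift along the tool's x, y, z in fractions of the full range, 1 being 0.8 m, then the opening, from -1 (shut) to 1 (fully open). A call has 1 to 8 rows; each row is the pose to reach, as a shift and turn from the pose commanded when the call began, along the tool's axes at that moment; what a row does not reach only later rows make up. A row lasts 1/8 s, in which the tool goes at most 62.5 mm and 10.7 degrees, less where a joint would pass 70% of its speed; a pose out of reach is approached as far as the arm can. A call with a gripper value outside its range is refused whole. The fingers move at their own pace and stop on an object; "grip_force" is the grip in N (left out, the last holds). Time passes only in rows, so rows that repeat a pose let the fingers close. It gives the time, the measured TCP pose, the force, the opening and the grip force at its end, in the units of the state.
- ctrl.get_state(): the state, without advancing time (a new reading comes with each control period).
- ctrl.read_camera(name): name is "side" or "top" or "wrist"; returns a dict with "color" (420x560x3 uint8, red, green, blue), "fx", "fy", "cx", "cy" (pixels), "extrinsics" (4x4, takes a point from world to camera coordinates). Camera axes: x right, y down, z forward; pixel columns grow to the right and rows downward; lengths in m; the calibration is good to about 2 mm. A picture is of the moment at which its call begins. There is no depth.
- ctrl.sign_off(): hands the job in; it is judged then, once.
Trained networks look in a picture, given as the dict that the camera call returned (one of the last four; its "shot" number tells which), for a name from the list of things; names that differ only in an ending like _2 or _b are one class to them, and where a whole thing is asked for, a point or a joint stands for the part that bears it (a point fixed in the world has none). Each returns a list of dicts, best first, with "p" (0 to 1); they miss things now and then, are a little off and sometimes report something else, mostly with a low value. They report only what shows in the picture. A call takes as long as a camera call.
- ctrl.look_for(picture, target): "position" ([x, y, z] in m, in the coordinates of the camera as it stood for that picture, good to about 4 mm: the middle of the surface that is visible of it).
The state is a dict: "time": time; "qpos": joint angles; "dq": joint speeds; "joint_efforts": joint torques, N m; "eef_pos": TCP position; "tcp_rot": TCP orientation; "contact_force": force on the tool from outside, world axes, zero at the start; "wrist_torque": the same for the moment, N m; "opening": opening from 0.0 (shut) to 1.0 (fully open); "finger_force": force on a finger pad.
Only numpy, scipy, OpenCV 4.12 (cv2) and the standard library are available. Lean on these libraries where they do the work, as an engineer would, in place of code of your own. Each camera call takes 0.05 s, during which the arm holds its last target. There are 200 camera calls.

### The job

Three cast covers wait in a row on the feed track; an inspector has condemned two of them by sawing off a corner. Get both cropped covers into the steel reject bin beside the track (the sprung gate in the far fence folds outwards when a cover is pushed against it), and move the sound, four-cornered cover along the track into the magazine mouth at the right-hand end and press it down against the spring follower until the catches snap over it and hold it down by themselves. The catches are set to a different depth for every batch: go by feel, press slowly and gently, and do not ram the cover against the stop below; leave the hammer and the caliper in front of the track where they lie.

Things in the scene. Friction and masses are not known exactly. Their poses are not given: they have to be found in the camera images.
- sort_track: Feed track with magazine, fixed to the bench, 460 mm long. Origin: on its centre line, at bench height. Its y runs along the track to the open tail end (y = +240 mm), its x across it away from the robot, z up. Deck 100 mm above the bench, channel 94 mm wide (x -47 to +47) between fences 6 mm thick, 12 mm high. Covers move in -y, past the gate to the magazine at the other end.
- mouth (a point): Centre of the magazine mouth at deck height, axes as the track's. Open shaft, 94 mm (x) by 100 mm (y, -50 to +50 from here); side walls 9 mm above the deck. A sprung follower plate (76 x 76 mm) stands level with the deck and carries a cover pushed on to it. To press it down takes about 4 N at first, 9 N at 60 mm.
- end_wall (a point): Inner face of the magazine's end wall at deck height (50 mm in -y from the mouth's centre), 16 mm high above the deck: covers pushed along the track stop against it, over the mouth. Inside the shaft two sprung catches (front, back) sit above rubber-faced stop ledges; this set is adjusted over 28 mm in height, differently each time, and its height is not reported.
- press_line (a point): Centre of the mouth, 29 mm below deck level, axes as the track's. The catches (2 to 5 N extra) snap over a cover when its underside gets 0 to 28 mm below this point, by the unknown setting; the hard stop comes 4 mm further down. Released, the cover rises until the catches hold its edges: underside 1 mm above to 27 mm below this point.
- gate (a point): Track centre at the reject gate, at deck height, axes as the track's. The gate, a flap 104 mm wide, 13 mm high, 50 mm off in +x in the far fence's line, is hinged at its foot on a weak spring (1 N), folds outwards and closes by itself; clear opening y -51 to +61 mm from here. A cover pushed till its centre is past the deck's edge (x = +53 mm) tips and slides into the bin.
- push_slot (a point): Middle of the 50 mm wide gap in the front fence (50 mm in -x from the gate's centre, at deck height), through which a fingertip can push a cover across the track.
- sound_cover: Sound cast cover: aluminium plate 90 mm (x, across the track) by 96 mm (y, along it) by 14 mm, four whole corners, a round land on top 60 mm wide and 2.5 mm high; about 0.25 kg. Origin: centre of the underside. The three covers start in any order in the channel, the first 3 to 9 mm in +y of the gate point, with gaps of 2 to 14 mm.
- reject_a: Condemned cover: the same casting (90 x 96 x 14 mm, land 2.5 mm, about 0.25 kg) with one corner (at -x, -y) sawn off at 45 degrees, 30 mm along each edge. Origin: centre of the underside.
- reject_b: Condemned cover like reject_a, with the sawn-off corner at -x, +y. Origin: centre of the underside.
- reject_bin: Open dark steel bin, fixed, 176 mm (x) by 216 mm (y) outside, 70 mm high, 4 mm walls, standing below the gate on the far side of the track. Origin: centre of its underside.
- hammer: Fitter's hammer with ash handle, 292 mm long, lying on the bench in front of the track on the right; origin near its middle, on the underside. Not to be moved.
- caliper: Slide caliper, 229 mm long, lying on the bench in front of the track on the left; origin near its middle, on the underside. Not to be moved.

How it is judged:
By the outcome, as a careful person would: the job done as asked, in the order asked, and still so for the second after the job is handed in, with the robot touching nothing.
It also fails if it takes over 54 s, if anything falls off the work surface, if the arm or the gripper's body presses on something with over 40 N, if the wrist force passes 120 N, or if a joint passes its speed limit or range.

## Working session

There is one attempt and no reset: what is moved stays moved. The work goes in short steps, Python scripts to look and compute and a tool call to move; the robot and the scene stay as the last step left them, time stands still between calls to the robot, and variables do not carry over. Pictures are saved under pics/ and viewed, at most 10 in all, crops included, and the job is handed in when it is done.

Besides the shell and the picture viewer there is one more tool, called after "Request:" as name(argument=value, ...), one argument or row to a line, values as JSON. send_rows: Moves the arm, as the interface text tells. Its arguments: {"type":"object","properties":{"rows":{"type":"string"},"grip_force":{"type":"number"}},"required":["rows"]}

```bash
mkdir -p pics; cat > h.py <<'E'
import numpy as np, cv2
from plant import ctrl
from scipy.spatial.transform import Rotation as R
def snap(n,f=None):
    p=ctrl.read_camera(n)
    if f: cv2.imwrite('pics/'+f,p['color'][:,:,::-1])
    return p
def w2p(p,X):
    c=p['extrinsics']@np.append(X,1); return np.array([p['fx']*c[0]/c[2]+p['cx'],p['fy']*c[1]/c[2]+p['cy']])
def ray(p,u,v):
    T=p['extrinsics']; d=T[:3,:3].T@np.array([(u-p['cx'])/p['fx'],(v-p['cy'])/p['fy'],1]); o=-T[:3,:3].T@T[:3,3]; return o,d
def onz(p,u,v,z):
    o,d=ray(p,u,v); return o+d*(z-o[2])/d[2]
def c2w(p,X):
    T=p['extrinsics']; return T[:3,:3].T@(np.array(X)-T[:3,3])
def tri(a,b):
    (o1,d1),(o2,d2)=ray(*a),ray(*b); A=np.c_[d1,-d2]; s=np.linalg.lstsq(A,o2-o1,rcond=None)[0]
    P,Q=o1+d1*s[0],o2+d2*s[1]; return (P+Q)/2,np.linalg.norm(P-Q)
E
python3 - <<'E'
from h import *
np.set_printoptions(precision=4,suppress=True)
s=ctrl.get_state();print({k:s[k] for k in('time','eef_pos','tcp_rot','opening','contact_force')},ctrl.nose_length)
a=snap('top','top1.png');b=snap('side','side1.png')
for p in(a,b):
    print(-p['extrinsics'][:3,:3].T@p['extrinsics'][:3,3],p['fx'])
    for n in['sort_track','sound_cover','reject_a','reject_bin','hammer','caliper','gate']:
        print(n,[(round(d['p'],2),c2w(p,d['position'])) for d in ctrl.look_for(p,n)][:4])
E
```

```text
{'time': 0.0, 'eef_pos': array([0.224 , 0.6361, 0.2519]), 'tcp_rot': array([ 0.1686,  0.9857, -0.0011, -0.0004]), 'opening': 1.0015918405349185, 'contact_force': array([ 0.0034, -0.6388,  0.0501])} 0.022
[ 0.4595 -0.1032  1.5052] 500.76904735308517
sort_track [(0.96, array([ 0.5435, -0.1232,  0.1031])), (0.61, array([0.5198, 0.1504, 0.1156]))]
sound_cover [(0.74, array([0.5311, 0.0376, 0.1153])), (0.54, array([ 0.5435, -0.1208,  0.1006]))]
reject_a [(0.93, array([ 0.5499, -0.065 ,  0.113 ])), (0.69, array([0.5221, 0.1504, 0.1172]))]
reject_bin [(0.83, array([ 0.7151, -0.0336,  0.0035]))]
hammer [(0.55, array([ 0.38  , -0.4269,  0.0237]))]
caliper [(0.57, array([0.3519, 0.171 , 0.0095]))]
gate [(0.95, array([ 0.5448, -0.1224,  0.1041]))]
[ 0.3644 -1.0746  0.7519] 441.6888055373731
sort_track [(0.89, array([ 0.5521, -0.2022,  0.0821])), (0.36, array([ 0.5535, -0.0826,  0.1139]))]
sound_cover [(0.56, array([0.5319, 0.0292, 0.1144]))]
reject_a [(0.95, array([0.5139, 0.1339, 0.1121])), (0.67, array([ 0.5523, -0.0815,  0.1123]))]
reject_bin [(0.78, array([ 0.7358, -0.017 ,  0.0278]))]
hammer [(0.6, array([ 0.3718, -0.4903,  0.0247]))]
caliper [(0.54, array([0.3542, 0.1637, 0.0049]))]
gate [(0.84, array([ 0.5516, -0.1989,  0.0778]))]
```

View pics/top1.png

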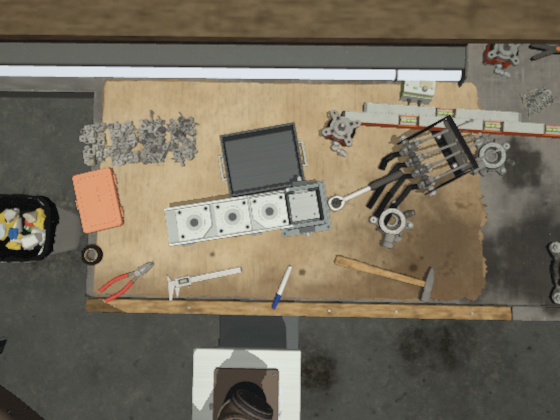

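View pics/side1.png

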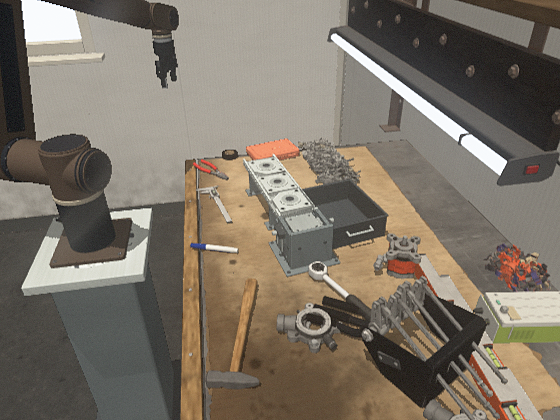

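The top view shows the magazine at about (305,206) and the covers at (270,211), (232,217) and (194,222), with the bin above them at (262,158). I'll zoom in on the track.

```bash
python3 - <<'E'
from h import *
im=cv2.imread('pics/top1.png')[170:255,155:340]
cv2.imwrite('pics/crop1.png',cv2.resize(im,None,fx=4.3,fy=4.3,interpolation=cv2.INTER_CUBIC))
E
```

```text
(no output)
```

View pics/crop1.png

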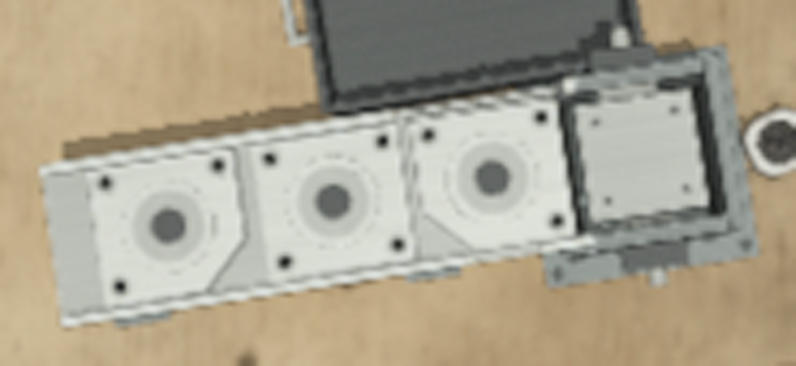

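First cover (crop 492,178) has its -x,+y corner missing, so it is reject_b. The middle one (333,202) is sound. The left one (168,226) lacks its -x,-y corner, so it is reject_a. The mouth is at about (643,150).

```bash
python3 - <<'E'
from h import *
np.set_printoptions(precision=4,suppress=True)
p=snap('top');s=snap('side');im=cv2.cvtColor(s['color'],cv2.COLOR_RGB2BGR)
cv2.imwrite('pics/crop2.png',cv2.resize(im[150:275,235:395],None,fx=4.5,fy=4.5,interpolation=cv2.INTER_CUBIC))
for n,c,z in[('a',(168,226),.1165),('s',(333,202),.1165),('b',(492,178),.1165),('mouth',(643,150),.1),('tail far',(42,168),.112),('tail near',(66,325),.112)]:
    X=onz(p,155+c[0]/4.3,170+c[1]/4.3,z); print(n,X,'side px in crop',(w2p(s,X)-[235,150])*4.5)
t=ctrl.get_state();w=snap('wrist');print(w['extrinsics'],w['fx'])
T=R.from_quat(t['tcp_rot']).as_matrix();C=-w['extrinsics'][:3,:3].T@w['extrinsics'][:3,3]
print('cam in tool',T.T@(C-t['eef_pos']),'\n',T.T@w['extrinsics'][:3,:3].T,'\n',T)
E
```

```text
a [0.5168 0.1454 0.1165] side px in crop [136.8528  68.5673]
s [0.5341 0.0387 0.1165] side px in crop [186.6585 140.367 ]
b [ 0.5514 -0.0639  0.1165] side px in crop [242.2165 219.0398]
mouth [ 0.5725 -0.1618  0.1   ] side px in crop [310.4566 327.8977]
tail far [0.5534 0.2295 0.112 ] side px in crop [170.1936  17.2406]
tail near [0.4516 0.2107 0.112 ] side px in crop [34.2149 41.5218]
[[ 0.3323  0.9432 -0.0009 -0.6744]
 [ 0.9045 -0.3184  0.2838 -0.0354]
 [ 0.2674 -0.0952 -0.9589  0.3804]
 [ 0.      0.      0.      1.    ]] 373.58701662814207
cam in tool [ 0.0741 -0.0002 -0.1209] 
 [[ 0.     -0.9589 -0.2838]
 [ 1.      0.0003 -0.0009]
 [ 0.0009 -0.2838  0.9589]] 
 [[-0.9432  0.3324  0.    ]
 [ 0.3324  0.9432  0.    ]
 [-0.      0.     -1.    ]]
```

View pics/crop2.png

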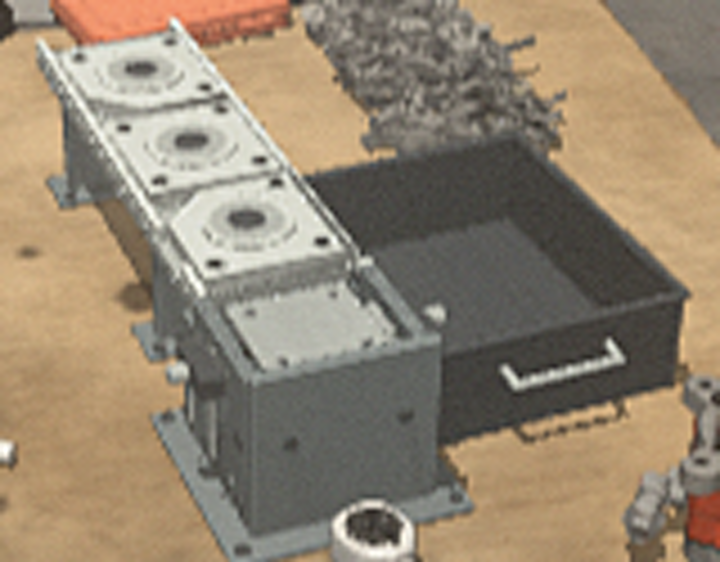

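Both views agree on heights to about 1 mm: the lands fit z≈0.1165 and the follower fits 0.1. Track yaw is about 10°. Next I fly over the slot with the tool axes aligned to the track, for a close measurement.

Units first: shifts go in shares of 0.8 m and turns go in shares of 90 degrees. So -537 mm is -0.6713, -482 mm is -0.6025, 60.4 degrees is 0.6711.

Request:
send_rows(
  rows="0 0 0.6711 -0.6025 -0.6713 0 -1;0 0 0.6711 -0.6025 -0.6713 0 -1;0 0 0.6711 -0.6025 -0.6713 0 -1;0 0 0.6711 -0.6025 -0.6713 0 -1;0 0 0.6711 -0.6025 -0.6713 0 -1;0 0 0.6711 -0.6025 -0.6713 0 -1;0 0 0.6711 -0.6025 -0.6713 0 -1;0 0 0.6711 -0.6025 -0.6713 0 -1",
  grip_force=40,
)

```text
time: 1.95
eef_pos: [0.4161, 0.1729, 0.2538]
tcp_rot: [0.641, 0.767, 0.001, 0.001]
contact_force: [0.9, 0.2, 0.0]
opening: -0.007
finger_force: 0.0
```

```bash
python3 - <<'E'
from h import *
import pickle
np.set_printoptions(precision=4,suppress=True)
w=snap('wrist','w1.png');pickle.dump(w,open('w1.pkl','wb'))
for n in['sound_cover','reject_a']:
    print(n,[(round(d['p'],2),c2w(w,d['position'])) for d in ctrl.look_for(w,n)][:4])
E
```

```text
sound_cover [(0.77, array([0.5508, 0.0893, 0.114 ])), (0.61, array([0.5018, 0.197 , 0.1009]))]
reject_a [(0.68, array([0.5181, 0.1547, 0.1214]))]
```

Converted, -215 mm is -0.2688, 47 mm is 0.0588.

Request:
send_rows(
  rows="0 0 0 -0.2688 0.0588 0 -1;0 0 0 -0.2688 0.0588 0 -1;0 0 0 -0.2688 0.0588 0 -1;0 0 0 -0.2688 0.0588 0 -1;0 0 0 -0.2688 0.0588 0 -1",
)

```text
time: 2.72
eef_pos: [0.5005, -0.0291, 0.2532]
tcp_rot: [0.642, 0.767, 0.0, -0.0]
contact_force: [-0.3, 0.4, -0.5]
opening: -0.002
finger_force: 0.0
```

```bash
python3 - <<'E'
from h import *
import pickle
w=snap('wrist','w2.png');pickle.dump(w,open('w2.pkl','wb'))
a=cv2.imread('pics/w1.png');b=cv2.imread('pics/w2.png')
cv2.imwrite('pics/both.png',cv2.resize(np.vstack([a,b]),(560,840))[:, :] if 0 else cv2.resize(b,(784,588)))
E
```

```text
(no output)
```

View pics/both.png

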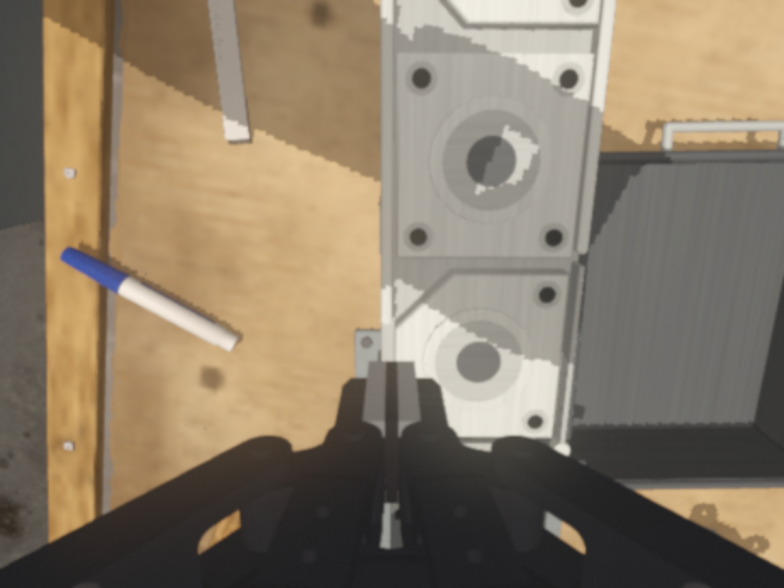

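Wrist view (784 px wide): sound land at (491,160), reject_b land at (478,362), gate's +y end at (578,260), its -y end at about (563,450), front fence outer line at u≈383.

```bash
python3 - <<'E'
from h import *
import pickle
np.set_printoptions(precision=4,suppress=True)
w=pickle.load(open('w2.pkl','rb'));k=560/784
def f(n,u,v,z):
    X=onz(w,u*k,v*k,z);yw=np.radians(10.2);ex=np.array([np.cos(yw),np.sin(yw)]);ey=np.array([-ex[1],ex[0]])
    d=X[:2]-[.5725,-.1618];print(n,X,'rel mouth x,y mm',1e3*np.array([d@ex,d@ey]))
f('b',478,362,.1165);f('s',491,160,.1165)
f('s hole c',*np.mean([(422,78),(568,79),(418,237),(553,237)],0),.114)
f('gate+y',578,260,.11);f('gate-y',563,450,.11)
f('slot+y?',388,320,.112);f('fence out',383,150,.112);f('far fence in top',595,60,.112);f('fence out low',382,290,.112)
top=ctrl.read_camera('top')
t=tri((top,155+333/4.3,170+202/4.3),(w,491*k,160*k));print('s tri',t)
t=tri((top,155+492/4.3,170+178/4.3),(w,478*k,362*k));print('b tri',t)
E
```

```text
b [ 0.5519 -0.0627  0.1165] rel mouth x,y mm [ -2.7086 101.2235]
s [0.5348 0.0407 0.1165] rel mouth x,y mm [ -1.2671 205.9983]
s hole c [0.5346 0.0417 0.114 ] rel mouth x,y mm [ -1.2228 206.9507]
gate+y [ 0.5917 -0.0003  0.11  ] rel mouth x,y mm [ 47.5378 155.5058]
gate-y [ 0.6142 -0.1106  0.11  ] rel mouth x,y mm [50.1017 43.015 ]
slot+y? [ 0.5006 -0.0493  0.112 ] rel mouth x,y mm [-50.7901 123.4933]
fence out [0.4831 0.0361 0.112 ] rel mouth x,y mm [-52.9102 210.6036]
far fence in top [0.5726 0.0928 0.112 ] rel mouth x,y mm [ 45.2122 250.5179]
fence out low [ 0.4947 -0.0335  0.112 ] rel mouth x,y mm [-53.8655 140.0884]
s tri (array([0.535 , 0.0399, 0.1122]), np.float64(0.0019443172414914224))
b tri (array([ 0.552 , -0.0636,  0.1146]), np.float64(0.0009637591218153702))
```

Gate at mouth +95 mm, reject_b centre 6 mm further in +y (as stated, 3–9), triangulated land height 0.112–0.115 against 0.1165. All consistent. Now I go in front of the slot and push.

Converted, 124 mm is 0.155, 110 mm is 0.1375.

Request:
send_rows(
  rows="0 0 0 -0.0538 -0.0475 0 -1;0 0 0 -0.0538 -0.0475 0 -1;0 0 0 -0.0538 -0.0475 0.075 -1;0 0 0 -0.0538 -0.0475 0.1375 -1;0 0 0 -0.0538 -0.0475 0.155 -1;0 0 0 -0.0538 -0.0475 0.155 -1",
)

```text
time: 3.58
eef_pos: [0.4703, -0.0765, 0.1294]
tcp_rot: [0.641, 0.768, -0.0, -0.0]
contact_force: [-0.4, -0.1, -0.1]
opening: 0.0
finger_force: 0.0
```

Converted, 82 mm is 0.1025, 74 mm is 0.0925.

Request:
send_rows(
  rows="0 0 0 -0.0013 0.015 0 -1;0 0 0 -0.0013 0.03 0 -1;0 0 0 -0.0013 0.045 0 -1;0 0 0 -0.0013 0.06 0 -1;0 0 0 -0.0013 0.0725 0 -1;0 0 0 -0.0013 0.0825 0 -1;0 0 0 -0.0013 0.0925 0 -1;0 0 0 -0.0013 0.1025 0 -1",
)

```text
time: 4.58
eef_pos: [0.5517, -0.0641, 0.1296]
tcp_rot: [0.642, 0.767, 0.0, 0.0]
contact_force: [-1.3, 0.2, 2.6]
opening: 0.001
finger_force: 1.3
```

Converted, 34 mm is 0.0425, 26 mm is 0.0325.

Request:
send_rows(
  rows="0 0 0 0 0.0113 0 -1;0 0 0 0 0.0225 0 -1;0 0 0 0 0.0325 0 -1;0 0 0 0 0.0425 0 -1;0 0 0 0 0.0425 0 -1",
)

```text
time: 5.2
eef_pos: [0.5861, -0.0581, 0.1302]
tcp_rot: [0.642, 0.767, 0.001, 0.002]
contact_force: [1.3, 0.0, 5.0]
opening: -0.002
finger_force: 1.9
```

```bash
python3 - <<'E'
from h import *
a=snap('side');cv2.imwrite('pics/s2.png',cv2.resize(a['color'][130:280,235:395,::-1],None,fx=4,fy=4,interpolation=cv2.INTER_CUBIC))
print(ctrl.get_state()['contact_force'],ctrl.get_state()['eef_pos'])
E
```

```text
[ 1.75439687 -0.65979635  3.63302025] [ 0.5857487  -0.05816417  0.13009108]
```

View pics/s2.png

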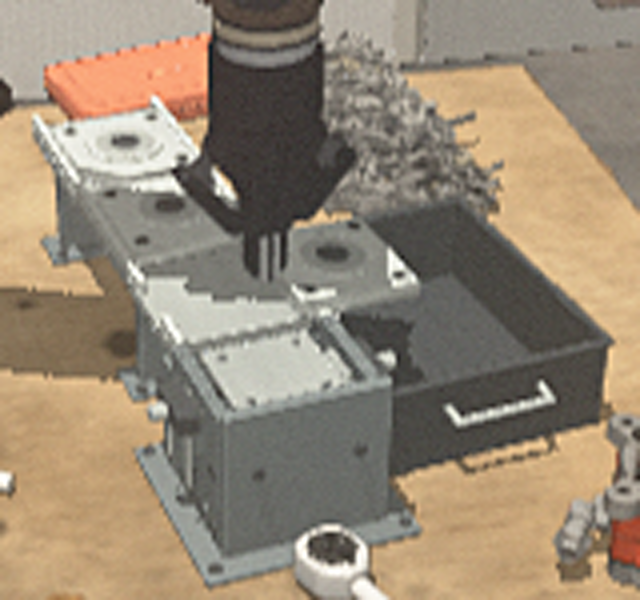

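The cover lies over the folded gate, not yet tipped (land at 333,252). I push a little further.

Converted, 20 mm is 0.025, 14 mm is 0.0175.

Request:
send_rows(
  rows="0 0 0 0 0.0088 0 -1;0 0 0 0 0.0175 0 -1;0 0 0 0 0.025 0 -1;0 0 0 0 0.025 0 -1;0 0 0 0 0.025 0 -1",
)

```text
time: 5.88
eef_pos: [0.6032, -0.0544, 0.1283]
tcp_rot: [0.642, 0.767, -0.001, -0.001]
contact_force: [-0.1, 0.2, 0.9]
opening: 0.003
finger_force: 0.3
```

```bash
python3 - <<'E'
from h import *
a=snap('side');b=snap('top')
A=cv2.resize(a['color'][130:280,235:395,::-1],None,fx=2.5,fy=2.5);B=cv2.resize(b['color'][115:245,155:340,::-1],(398,375))
cv2.imwrite('pics/s3.png',np.hstack([A,B]))
print(ctrl.get_state()['contact_force'],ctrl.get_state()['eef_pos'])
E
```

```text
[-0.96194648 -0.33249529  0.91388744] [ 0.60346843 -0.05449938  0.1286892 ]
```

View pics/s3.png

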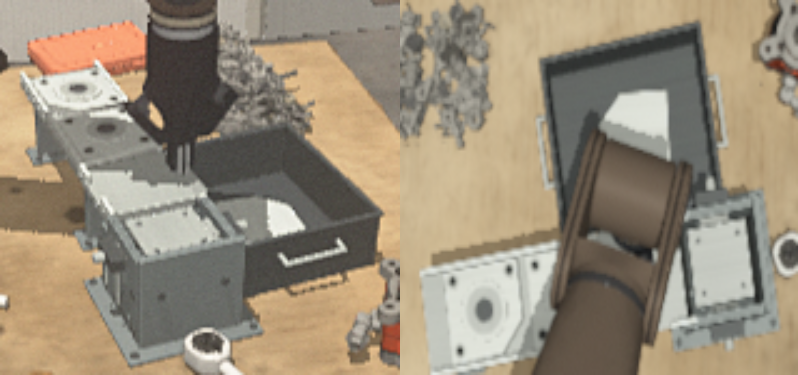

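reject_b is in the bin. The next move takes the tool to the tail end, behind reject_a.

Converted, 292 mm is 0.365, 240 mm is 0.3.

Request:
send_rows(
  rows="0 0 0 0 0 -0.05 -1;0 0 0 0 -0.0125 -0.0938 -1;0 0 0 0.075 -0.0375 -0.0938 -1;0 0 0 0.15 -0.0638 -0.0938 -1;0 0 0 0.225 -0.0638 -0.0938 -1;0 0 0 0.3 -0.0638 -0.0938 -1;0 0 0 0.365 -0.0638 -0.0938 -1;0 0 0 0.365 -0.0638 -0.0938 -1",
)

```text
time: 6.98
eef_pos: [0.5011, 0.2267, 0.2043]
tcp_rot: [0.64, 0.769, 0.0, -0.0]
contact_force: [0.7, -0.5, 0.2]
opening: -0.003
finger_force: 0.0
```

Converted, 75 mm is 0.0938, 50 mm is 0.0625.

Request:
send_rows(
  rows="0 0 0 0 0 0.0625 -1;0 0 0 0 0 0.0938 -1;0 0 0 0 0 0.0938 -1",
)

```text
time: 7.35
eef_pos: [0.5007, 0.2225, 0.1268]
tcp_rot: [0.642, 0.767, -0.002, -0.002]
contact_force: [-0.3, -0.6, 0.8]
opening: 0.001
finger_force: 0.0
```

Converted, -145 mm is -0.1813, -125 mm is -0.1563.

Request:
send_rows(
  rows="0 0 0 -0.0125 0.0013 -0.0013 -1;0 0 0 -0.0313 0.0025 -0.0025 -1;0 0 0 -0.0563 0.0025 -0.0025 -1;0 0 0 -0.0813 0.0025 -0.0025 -1;0 0 0 -0.1063 0.0025 -0.0025 -1;0 0 0 -0.1313 0.0025 -0.0025 -1;0 0 0 -0.1563 0.0025 -0.0025 -1;0 0 0 -0.1813 0.0025 -0.0025 -1",
)

```text
time: 8.35
eef_pos: [0.5301, 0.0798, 0.1315]
tcp_rot: [0.642, 0.767, -0.0, 0.0]
contact_force: [-0.5, 0.8, 0.9]
opening: -0.002
finger_force: 0.5
```

Converted, -78 mm is -0.0975, -73 mm is -0.0913.

Request:
send_rows(
  rows="0 0 0 -0.0188 0 0 -1;0 0 0 -0.0375 0 0 -1;0 0 0 -0.0563 0 0 -1;0 0 0 -0.0713 0 0 -1;0 0 0 -0.0825 0 0 -1;0 0 0 -0.0913 0 0 -1;0 0 0 -0.0975 0 0 -1;0 0 0 -0.0975 0 0 -1",
)

```text
time: 9.35
eef_pos: [0.5439, 0.0043, 0.1315]
tcp_rot: [0.642, 0.767, -0.0, 0.0]
contact_force: [0.0, -0.2, -0.1]
opening: 0.0
finger_force: 0.0
```

```bash
python3 - <<'E'
from h import *
np.set_printoptions(precision=4,suppress=True)
a=snap('side');b=snap('top');w=snap('wrist')
A=cv2.resize(a['color'][130:280,235:395,::-1],None,fx=2.5,fy=2.5);B=cv2.resize(w['color'][:,:,::-1],(400,300));B=np.vstack([B,np.zeros((75,400,3),np.uint8)])
cv2.imwrite('pics/s4.png',np.hstack([A,B]))
print(ctrl.get_state()['contact_force'],ctrl.get_state()['eef_pos'])
for p in(a,b,w):
  for n in['sound_cover','reject_a']:
    print(n,[(round(d['p'],2),c2w(p,d['position'])) for d in ctrl.look_for(p,n)][:4])
E
```

```text
[-0.803   1.4548 -0.2998] [0.5438 0.0047 0.1314]
sound_cover [(0.64, array([ 0.5652, -0.1593,  0.1102]))]
reject_a [(0.96, array([ 0.5486, -0.0618,  0.1106])), (0.87, array([ 0.71  , -0.0399,  0.0186]))]
sound_cover [(0.9, array([ 0.5675, -0.1477,  0.1166]))]
reject_a [(0.91, array([ 0.7008, -0.0452,  0.0227])), (0.79, array([ 0.5513, -0.0676,  0.1154]))]
sound_cover [(0.17, array([0.5288, 0.0595, 0.1033]))]
reject_a [(0.64, array([ 0.6986, -0.0397,  0.0221])), (0.58, array([ 0.5489, -0.0143,  0.1147]))]
```

View pics/s4.png

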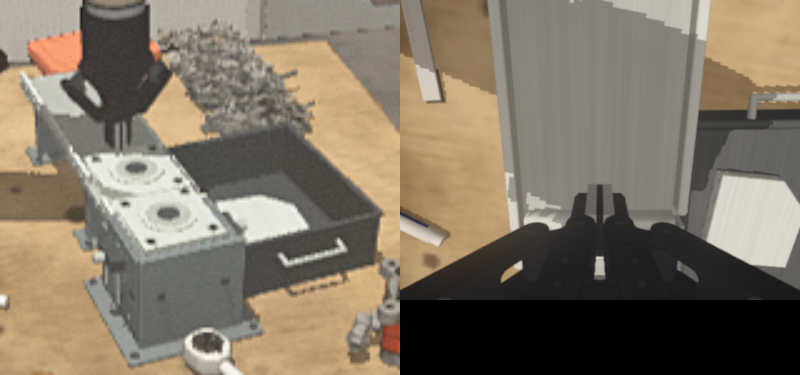

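The sound cover is over the mouth (side land at 168,213 in the crop) and reject_a is at the gate (134,167). Computing their positions.

```bash
python3 - <<'E'
from h import *
np.set_printoptions(precision=4,suppress=True)
def rel(X):
    yw=np.radians(10.2);ex=np.array([np.cos(yw),np.sin(yw)]);ey=np.array([-ex[1],ex[0]]);d=np.array(X[:2])-[.5725,-.1618];return 1e3*np.array([d@ex,d@ey])
def dark(p,z,X0):
    c=w2p(p,[*X0,z]).astype(int); g=cv2.cvtColor(p['color'],cv2.COLOR_RGB2GRAY); r=7
    S=g[c[1]-r:c[1]+r+1,c[0]-r:c[0]+r+1].astype(float); W=np.clip(150-S,0,None); yy,xx=np.mgrid[-r:r+1,-r:r+1]
    return c[0]+(W*xx).sum()/W.sum(),c[1]+(W*yy).sum()/W.sum()
a=snap('side');b=snap('top')
for n,X0 in[('a',(.550,-.064)),('s',(.5665,-.155))]:
    for p in(a,b):
        u,v=dark(p,.1165,X0);print(n,(u,v),rel(onz(p,u,v,.1165)))
E
```

```text
a (np.float64(289.02604523646335), np.float64(196.20493488690883)) [  1.7015 112.0223]
a (np.float64(264.7389516957862), np.float64(209.41144227475164)) [  4.1105 112.0915]
s (np.float64(301.80575539568343), np.float64(214.82014388489208)) [-0.6181 13.7658]
s (np.float64(300.3634442683571), np.float64(205.4215530903328)) [-0.8458 12.5689]
```

Converted, -10 mm is -0.0125, -9 mm is -0.0113.

Request:
send_rows(
  rows="0 0 0 -0.0038 0 0 -1;0 0 0 -0.0075 0 0 -1;0 0 0 -0.0113 0 0 -1;0 0 0 -0.0125 0 0 -1;0 0 0 -0.0125 0 0 -1",
)

```text
time: 10.52
eef_pos: [0.5455, -0.0054, 0.1313]
tcp_rot: [0.642, 0.767, -0.0, 0.0]
contact_force: [0.6, -0.7, -0.4]
opening: -0.0
finger_force: 0.0
```

Converted, -85 mm is -0.1063, -75 mm is -0.0938.

Request:
send_rows(
  rows="0 0 0 0.01 0 0 -1;0 0 0 0.0188 0 -0.075 -1;0 0 0 -0.025 -0.0625 -0.0938 -1;0 0 0 -0.0725 -0.1063 -0.0938 -1;0 0 0 -0.0725 -0.1063 -0.0938 -1;0 0 0 -0.0725 -0.1063 -0.025 -1;0 0 0 -0.0725 -0.1063 0 -1;0 0 0 -0.0725 -0.1063 0 -1",
)

```text
time: 11.52
eef_pos: [0.471, -0.076, 0.1293]
tcp_rot: [0.641, 0.767, -0.001, -0.002]
contact_force: [-0.0, 0.7, 0.2]
opening: 0.001
finger_force: 0.0
```

```bash
cat >> h.py <<'E'
def rel(X):
    yw=np.radians(10.2);ex=np.array([np.cos(yw),np.sin(yw)]);ey=np.array([-ex[1],ex[0]]);d=np.array(X[:2])-[.5725,-.1618];return 1e3*np.array([d@ex,d@ey])
def dark(p,z,X0):
    c=w2p(p,[*X0,z]).astype(int); g=cv2.cvtColor(p['color'],cv2.COLOR_RGB2GRAY); r=6
    S=g[c[1]-r:c[1]+r+1,c[0]-r:c[0]+r+1].astype(float); W=np.clip(150-S,0,None); yy,xx=np.mgrid[-r:r+1,-r:r+1]
    return c[0]+(W*xx).sum()/W.sum(),c[1]+(W*yy).sum()/W.sum()
E
python3 - <<'E'
from h import *
np.set_printoptions(precision=4,suppress=True)
s=ctrl.get_state();print(rel(s['eef_pos']),s['eef_pos'],s['contact_force'])
a=snap('side');b=snap('top')
for n,X0 in[('a',(.552,-.0675)),('s',(.568,-.159))]:
    for p in(a,b):
        u,v=dark(p,.1165,X0);print(n,(u,v),rel(onz(p,u,v,.1165)))
E
```

```text
[-84.7125 102.422 ] [ 0.471  -0.076   0.1293] [-0.0164  0.6623  0.2293]
a (np.float64(288.75332205846826), np.float64(198.25126842232424)) [ -2.8376 102.2573]
a (np.float64(269.3848558527266), np.float64(211.53924973949287)) [ -3.8229 100.277 ]
s (np.float64(303.30792498487597), np.float64(216.68421052631578)) [-0.304   4.4124]
s (np.float64(303.77424320164187), np.float64(204.88301693175987)) [-0.8894  2.9775]
```

Converted, 82 mm is 0.1025, 74 mm is 0.0925.

Request:
send_rows(
  rows="0 0 0 0.0013 0.015 0 -1;0 0 0 0.0013 0.03 0 -1;0 0 0 0.0013 0.045 0 -1;0 0 0 0.0013 0.06 0 -1;0 0 0 0.0013 0.0725 0 -1;0 0 0 0.0013 0.0825 0 -1;0 0 0 0.0013 0.0925 0 -1;0 0 0 0.0013 0.1025 0 -1",
)

```text
time: 12.62
eef_pos: [0.5531, -0.0617, 0.1313]
tcp_rot: [0.642, 0.767, 0.0, 0.0]
contact_force: [-1.4, 0.1, -0.1]
opening: 0.001
finger_force: 0.2
```

Request:
send_rows(
  rows="0 0 0 0 0.0113 0 -1;0 0 0 0 0.0225 0 -1;0 0 0 0 0.0338 0 -1;0 0 0 0 0.0438 0 -1;0 0 0 0 0.0525 0 -1;0 0 0 0 0.0613 0 -1;0 0 0 0 0.0675 0 -1;0 0 0 0 0.0675 0 -1",
)

```text
time: 13.62
eef_pos: [0.6056, -0.0521, 0.1308]
tcp_rot: [0.641, 0.767, -0.0, -0.001]
contact_force: [-1.1, -0.2, 0.1]
opening: 0.004
finger_force: 0.3
```

```bash
python3 - <<'E'
from h import *
np.set_printoptions(precision=4,suppress=True)
s=ctrl.get_state();print(rel(s['eef_pos']),s['eef_pos'],s['contact_force'])
a=snap('side');b=snap('top')
A=cv2.resize(a['color'][130:280,235:395,::-1],None,fx=2.5,fy=2.5);B=cv2.resize(b['color'][115:245,155:340,::-1],(398,375))
cv2.imwrite('pics/s5.png',np.hstack([A,B]))
for p in(a,b): u,v=dark(p,.1165,(.568,-.159));print((u,v),rel(onz(p,u,v,.1165)))
E
```

```text
[ 51.978  102.0998] [ 0.6056 -0.0521  0.1308] [-1.1208 -0.2448  0.1124]
(np.float64(303.3041666666667), np.float64(216.7202380952381)) [-0.3761  4.2635]
(np.float64(303.7796426637791), np.float64(204.87601515971846)) [-0.8726  2.9595]
```

View pics/s5.png

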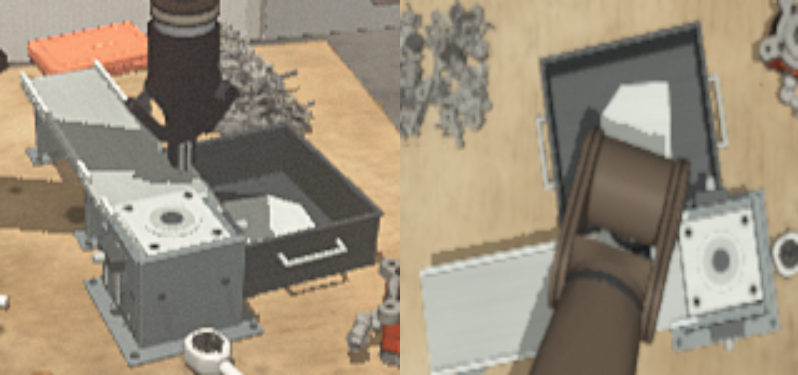

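Both rejects are in the bin, and the sound cover is alone, about 5 mm short of the end wall. Next I nudge it home from behind.

Converted, -53 mm is -0.0663, -36 mm is -0.045.

Request:
send_rows(
  rows="0 0 0 0 0 -0.0313 -1;0 0 0 -0.01 -0.0375 -0.0375 -1;0 0 0 -0.02 -0.0663 -0.0375 -1;0 0 0 -0.02 -0.0663 -0.0125 -1;0 0 0 -0.02 -0.0663 0 -1;0 0 0 -0.0275 -0.0663 0 -1;0 0 0 -0.0375 -0.0663 0 -1;0 0 0 -0.045 -0.0663 0 -1",
)

```text
time: 14.72
eef_pos: [0.5607, -0.0979, 0.1321]
tcp_rot: [0.642, 0.767, 0.0, 0.001]
contact_force: [0.5, 0.0, 0.6]
opening: 0.006
finger_force: 0.0
```

Converted, -8 mm is -0.01, -7 mm is -0.0088.

Request:
send_rows(
  rows="0 0 0 -0.0038 0 0 -1;0 0 0 -0.0063 0 0 -1;0 0 0 -0.0088 0 0 -1;0 0 0 -0.01 0 0 -1",
)

```text
time: 15.22
eef_pos: [0.5611, -0.1023, 0.1314]
tcp_rot: [0.642, 0.767, 0.002, -0.003]
contact_force: [-0.4, 10.0, 4.4]
opening: 0.0
finger_force: 5.1
```

```bash
python3 - <<'E'
from h import *
np.set_printoptions(precision=4,suppress=True)
s=ctrl.get_state();print(rel(s['eef_pos']),s['eef_pos'],s['contact_force'])
a=snap('side');b=snap('top')
for p in(a,b): u,v=dark(p,.1165,(.569,-.162));print((u,v),rel(onz(p,u,v,.1165)))
for n in['sound_cover','reject_a']:
    print(n,[(round(d['p'],2),c2w(b,d['position'])) for d in ctrl.look_for(b,n)][:4])
    print(n,[(round(d['p'],2),c2w(a,d['position'])) for d in ctrl.look_for(a,n)][:4])
E
```

```text
[-0.7224 60.633 ] [ 0.5611 -0.1023  0.1314] [-0.4113 10.0331  4.4009]
(np.float64(303.4580567290284), np.float64(217.13578756789377)) [-0.737   2.3647]
(np.float64(303.920698137519), np.float64(204.57830619655616)) [-0.117   2.4376]
sound_cover [(0.67, array([ 0.5614, -0.1905,  0.1149]))]
sound_cover [(0.73, array([ 0.5673, -0.1642,  0.1131]))]
reject_a [(0.92, array([ 0.7066, -0.0469,  0.0212])), (0.67, array([ 0.6456, -0.023 ,  0.0625]))]
reject_a [(0.84, array([ 0.7172, -0.0418,  0.0183])), (0.58, array([ 0.6227, -0.0518,  0.0848]))]
```

The cover is against the end wall (10 N felt). The network gives an ambiguous second reject at z≈0.06–0.08, so I lift over the cover and check the bin in one picture.

Converted, -60 mm is -0.075, -59 mm is -0.0738.

Request:
send_rows(
  rows="0 0 0 0.0063 0 0 -1;0 0 0 0.01 0 -0.0375 -1;0 0 0 -0.025 0 -0.075 -0.5;0 0 0 -0.0738 0 -0.075 -0.5;0 0 0 -0.0738 0 -0.075 -0.5;0 0 0 -0.0738 0 -0.075 -0.5",
)

```text
time: 16.27
eef_pos: [0.5713, -0.1628, 0.1907]
tcp_rot: [0.642, 0.767, -0.0, -0.001]
contact_force: [-0.5, 0.2, -0.1]
opening: 0.251
finger_force: 0.0
```

```bash
python3 - <<'E'
from h import *
np.set_printoptions(precision=4,suppress=True)
s=ctrl.get_state();print(rel(s['eef_pos']),s['eef_pos'],s['contact_force'],s['opening'])
a=snap('side');b=snap('top');w=snap('wrist')
A=cv2.resize(a['color'][140:260,285:395,::-1],(400,436))[:300];B=cv2.resize(b['color'][115:245,205:340,::-1],(400,300),interpolation=cv2.INTER_CUBIC);C=cv2.resize(w['color'][:,:,::-1],(400,300))
cv2.imwrite('pics/s6.png',np.vstack([np.hstack([A,B]),np.hstack([C,np.zeros_like(C)])]))
for n in['reject_a']:
  for p in(a,b,w):print(n,[(round(d['p'],2),c2w(p,d['position'])) for d in ctrl.look_for(p,n)][:4])
u,v=dark(a,.1165,(.569,-.162));print((u,v),rel(onz(a,u,v,.1165)))
E
```

```text
[-1.3298 -0.7807] [ 0.5713 -0.1628  0.1907] [-0.547   0.1711 -0.0817] 0.2512771349158981
reject_a [(0.64, array([ 0.7141, -0.0425,  0.0205]))]
reject_a [(0.96, array([ 0.637 , -0.0336,  0.0701])), (0.61, array([ 0.7098, -0.0413,  0.0208]))]
reject_a [(0.88, array([ 0.6312, -0.0548,  0.083 ])), (0.65, array([ 0.7071, -0.0519,  0.0181]))]
(np.float64(302.4808016877637), np.float64(216.26118143459917)) [-1.5351  6.9811]
```

View pics/s6.png

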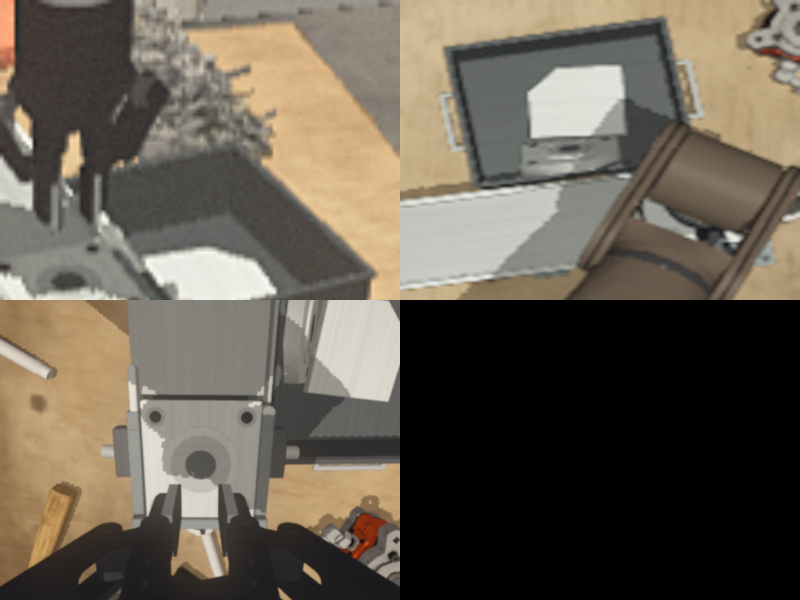

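Top view: reject_b lies flat in the bin, and reject_a stands leaning inside it by the near wall (crop 570,155). The gate is shut and the sound cover is seated over the mouth. The land centre is about 5 mm +y of the TCP, so I correct that and approach the land gently.

Converted, 55 mm is 0.0688, 53 mm is 0.0663.

Request:
send_rows(
  rows="0 0 0 0.0063 0.0013 0.025 -0.5;0 0 0 0.0063 0.0013 0.0475 -0.5;0 0 0 0.0063 0.0013 0.055 -0.5;0 0 0 0.0063 0.0013 0.0588 -0.5;0 0 0 0.0063 0.0013 0.0613 -0.5;0 0 0 0.0063 0.0013 0.0638 -0.5;0 0 0 0.0063 0.0013 0.0663 -0.5;0 0 0 0.0063 0.0013 0.0688 -0.5",
)

```text
time: 17.58
eef_pos: [0.5722, -0.1581, 0.1372]
tcp_rot: [0.642, 0.767, 0.0, 0.0]
contact_force: [-0.8, 0.9, 3.0]
opening: 0.251
finger_force: 2.0
```

Converted, 22 mm is 0.0275, 20 mm is 0.025.

Request:
send_rows(
  rows="0 0 0 0 0 0.0038 -0.5;0 0 0 0 0 0.0075 -0.5;0 0 0 0 0 0.0113 -0.5;0 0 0 0 0 0.015 -0.5;0 0 0 0 0 0.0188 -0.5;0 0 0 0 0 0.0225 -0.5;0 0 0 0 0 0.025 -0.5;0 0 0 0 0 0.0275 -0.5",
)

```text
time: 18.58
eef_pos: [0.5726, -0.158, 0.1151]
tcp_rot: [0.642, 0.767, 0.0, 0.001]
contact_force: [-1.1, 1.5, 6.7]
opening: 0.25
finger_force: 3.2
```

Converted, 4 mm is 0.005, 3 mm is 0.0038.

Request:
send_rows(
  rows="0 0 0 0 0 0.0013 -0.5;0 0 0 0 0 0.0025 -0.5;0 0 0 0 0 0.0038 -0.5;0 0 0 0 0 0.005 -0.5",
)

```text
time: 19.08
eef_pos: [0.5726, -0.158, 0.1113]
tcp_rot: [0.642, 0.767, 0.0, 0.001]
contact_force: [-0.4, 0.9, 6.7]
opening: 0.253
finger_force: 3.3
```

Converted, 2 mm is 0.0025, 1.4 mm is 0.0018.

Request:
send_rows(
  rows="0 0 0 0 0 0.0009 -0.5;0 0 0 0 0 0.0018 -0.5;0 0 0 0 0 0.0025 -0.5",
)

```text
time: 19.45
eef_pos: [0.5726, -0.158, 0.1093]
tcp_rot: [0.642, 0.767, 0.0, 0.001]
contact_force: [-1.1, 1.7, 6.9]
opening: 0.251
finger_force: 3.4
```

Converted, 2 mm is 0.0025, 1.4 mm is 0.0018.

Request:
send_rows(
  rows="0 0 0 0 0 0.0009 -0.5;0 0 0 0 0 0.0018 -0.5;0 0 0 0 0 0.0025 -0.5",
)

```text
time: 19.82
eef_pos: [0.5726, -0.158, 0.1073]
tcp_rot: [0.642, 0.767, 0.0, 0.001]
contact_force: [-0.9, 0.7, 6.7]
opening: 0.247
finger_force: 3.5
```

Converted, 2 mm is 0.0025, 1.4 mm is 0.0018.

Request:
send_rows(
  rows="0 0 0 0 0 0.0009 -0.5;0 0 0 0 0 0.0018 -0.5;0 0 0 0 0 0.0025 -0.5",
)

```text
time: 20.2
eef_pos: [0.5726, -0.158, 0.1052]
tcp_rot: [0.642, 0.767, 0.0, 0.001]
contact_force: [-0.0, 1.3, 6.2]
opening: 0.248
finger_force: 3.3
```

Converted, 2 mm is 0.0025, 1.4 mm is 0.0018.

Request:
send_rows(
  rows="0 0 0 0 0 0.0009 -0.5;0 0 0 0 0 0.0018 -0.5;0 0 0 0 0 0.0025 -0.5",
)

```text
time: 20.58
eef_pos: [0.5726, -0.158, 0.1033]
tcp_rot: [0.642, 0.767, 0.0, 0.001]
contact_force: [-1.8, 0.9, 6.9]
opening: 0.248
finger_force: 3.4
```

Converted, 2 mm is 0.0025, 1.4 mm is 0.0018.

Request:
send_rows(
  rows="0 0 0 0 0 0.0009 -0.5;0 0 0 0 0 0.0018 -0.5;0 0 0 0 0 0.0025 -0.5",
)

```text
time: 20.95
eef_pos: [0.5726, -0.1581, 0.1014]
tcp_rot: [0.642, 0.767, 0.0, 0.001]
contact_force: [-2.1, 1.8, 8.8]
opening: 0.245
finger_force: 4.3
```

Force is up by about 2 N, probably the catch starting to engage.

Converted, 1 mm is 0.0013, 0.5 mm is 0.0006.

Request:
send_rows(
  rows="0 0 0 0 0 0.0006 -0.5;0 0 0 0 0 0.0013 -0.5",
)

```text
time: 21.2
eef_pos: [0.5727, -0.158, 0.1014]
tcp_rot: [0.641, 0.767, 0.0, 0.0]
contact_force: [-3.9, 1.9, 12.2]
opening: 0.249
finger_force: 6.5
```

It has either stalled on the catch or reached the stop. Backing off 8 mm will tell which: if the force goes to zero, the cover is held.

Request:
send_rows(
  rows="0 0 0 0 0 -0.0038 -0.5;0 0 0 0 0 -0.0075 -0.5;0 0 0 0 0 -0.0113 -0.5;0 0 0 0 0 -0.0113 -0.5",
)

```text
time: 21.7
eef_pos: [0.5716, -0.1578, 0.1076]
tcp_rot: [0.642, 0.767, -0.0, -0.0]
contact_force: [0.9, 0.1, 0.1]
opening: 0.249
finger_force: 0.0
```

The force is zero after the back-off, so the cover stays down. I lift clear and measure its height and tilt from the cameras.

Converted, -120 mm is -0.15, -90 mm is -0.1125.

Request:
send_rows(
  rows="0 0 0 0 0 -0.0625 -0.5;0 0 0 0 0 -0.1125 -0.5;0 0 0 0.025 0 -0.15 -0.5;0 0 0 0.025 0 -0.15 -0.5",
)

```text
time: 22.2
eef_pos: [0.5695, -0.138, 0.2308]
tcp_rot: [0.641, 0.767, 0.001, 0.002]
contact_force: [0.3, -1.1, 0.1]
opening: 0.252
finger_force: 0.0
```

```bash
cat > hole.py <<'E'
from h import *
def holes(p):
    """dark blobs in the mouth region"""
    g=cv2.cvtColor(p['color'],cv2.COLOR_RGB2GRAY)
    c=w2p(p,[.5718,-.1578,.085]).astype(int); k=round(np.linalg.norm(w2p(p,[.5718,-.1578,.085])-w2p(p,[.6118,-.1578,.085])))
    x0,y0=c-k; S=g[max(y0,0):y0+2*k,x0:x0+2*k]; out=[]
    for t in(60,75,90,105,120):
        n,l,s,cc=cv2.connectedComponentsWithStats((S<t).astype(np.uint8))
        out.append((t,[(int(s[i,4]),*np.round(cc[i]+[x0,max(y0,0)],1)) for i in range(1,n) if 6<s[i,4]<900]))
    return c,k,out
E
python3 - <<'E'
from hole import *
import pickle
np.set_printoptions(precision=4,suppress=True)
s=ctrl.get_state();print(rel(s['eef_pos']),s['eef_pos'],s['contact_force'])
for n in('wrist','side','top'):
    p=snap(n,n+'_z1.png');pickle.dump(p,open(n+'1.pkl','wb'));print(n,*holes(p)[:2]);[print(o) for o in holes(p)[2]]
    for q in('sound_cover','reject_a'):print(q,[(round(d['p'],2),c2w(p,d['position'])) for d in ctrl.look_for(p,q)][:3])
E
```

```text
[ 1.2442 23.9636] [ 0.5695 -0.138   0.2308] [ 0.3309 -1.1136  0.1064]
wrist [279 225] 52
(60, [(31, np.float64(324.4), np.float64(178.7))])
(75, [(82, np.float64(323.4), np.float64(179.6)), (64, np.float64(308.8), np.float64(270.0)), (44, np.float64(249.4), np.float64(271.5)), (29, np.float64(228.9), np.float64(273.1)), (20, np.float64(328.8), np.float64(273.3))])
(90, [(55, np.float64(230.5), np.float64(178.8)), (97, np.float64(323.2), np.float64(179.8)), (93, np.float64(249.6), np.float64(268.8)), (93, np.float64(309.1), np.float64(268.8)), (42, np.float64(229.6), np.float64(272.5)), (24, np.float64(328.5), np.float64(273.3))])
(105, [(117, np.float64(323.4), np.float64(179.6)), (70, np.float64(230.7), np.float64(178.9)), (114, np.float64(249.2), np.float64(268.5)), (119, np.float64(309.2), np.float64(268.6)), (56, np.float64(230.2), np.float64(271.9)), (31, np.float64(327.9), np.float64(273.3))])
(120, [(78, np.float64(230.7), np.float64(178.9)), (138, np.float64(323.3), np.float64(179.6)), (35, np.float64(329.6), np.float64(213.6)), (306, np.float64(279.0), np.float64(228.8)), (3
[... 803 characters left out ...]
4.4), np.float64(236.3))])
sound_cover [(0.56, array([ 0.5698, -0.1423,  0.0801]))]
reject_a [(0.8, array([ 0.714 , -0.0453,  0.0194])), (0.47, array([ 0.622 , -0.047 ,  0.0873])), (0.4, array([ 0.5412, -0.1105,  0.0988]))]
top [302 205] 14
(60, [(39, np.float64(299.7), np.float64(215.2))])
(75, [(122, np.float64(298.1), np.float64(212.7))])
(90, [(241, np.float64(299.8), np.float64(210.8))])
(105, [(24, np.float64(312.1), np.float64(192.1)), (476, np.float64(300.4), np.float64(207.2))])
(120, [(714, np.float64(302.0), np.float64(203.4))])
sound_cover [(0.61, array([ 0.5377, -0.1329,  0.0824]))]
reject_a [(0.63, array([ 0.7077, -0.0431,  0.0217])), (0.59, array([ 0.6357, -0.0304,  0.0748]))]
```

```bash
python3 - <<'E'
from hole import *
import pickle
np.set_printoptions(precision=4,suppress=True)
W,S,T=[pickle.load(open(n+'1.pkl','rb')) for n in('wrist','side','top')]
print('land',tri((W,279,228.8),(S,303.5,227.3)))
# top-view profile along track +x through y=113 (rel), at fixed z=.05
yw=np.radians(10.2);ex=np.array([np.cos(yw),np.sin(yw)]);ey=np.array([-ex[1],ex[0]]);O=np.array([.5725,-.1618])
for p,n in((T,'top'),(W,'wrist')):
  g=cv2.cvtColor(p['color'],cv2.COLOR_RGB2GRAY)
  for y in(85,100,115,130):
    row=[]
    for x in range(30,270,4):
      u=w2p(p,[*(O+(ex*x+ey*y)/1e3),.05]); i=np.round(u).astype(int)
      row.append(g[i[1],i[0]] if 0<=i[1]<420 and 0<=i[0]<560 else 0)
    print(n,y,*row)
t=S; 
for n in('reject_bin',):
  for p in(W,S,T):print(n,[(round(d['p'],2),rel(c2w(p,d['position'])),c2w(p,d['position'])[2]) for d in ctrl.look_for(p,n)][:2])
E
```

```text
land (array([ 0.5719, -0.1601,  0.0849]), np.float64(0.00034299257734957605))
top 85 99 94 85 74 94 98 98 86 71 80 186 184 152 127 121 122 119 116 112 117 96 141 157 155 156 156 156 157 157 158 158 191 219 220 222 223 224 224 223 222 222 221 220 120 103 101 105 101 101 83 57 51 50 53 90 160 178 179 179 181
top 100 98 98 102 112 135 135 116 108 63 147 196 193 140 125 124 118 96 73 92 114 96 146 159 156 155 156 157 221 222 223 222 221 220 221 222 221 222 222 223 221 220 220 220 163 95 102 103 101 101 88 61 51 51 53 92 155 171 170 168 167
top 115 137 136 135 136 136 134 134 109 54 67 121 137 139 128 121 127 102 72 93 111 105 102 206 222 222 221 220 220 221 222 223 221 220 219 221 221 222 221 223 222 220 170 101 104 105 103 103 102 100 94 60 50 51 54 99 161 176 171 172 176
top 130 138 136 135 135 136 133 121 106 46 62 107 130 132 124 129 165 151 132 132 133 117 105 166 222 220 222 221 220 219 221 223 223 220 218 219 221 219 222 150 100 102 101 103 103 102 102 103 102 99 96 52 53 51 82 102 149 181 184 185 188
wrist 85 130 130 128 129 129 130 128 98 182 65 105 196 186 133 133 124 122 121 9
[... 315 characters left out ...]
 49 49 0 0 0 0 0 0 0 0 0 0 0 0 0
wrist 115 131 130 129 130 130 129 127 93 125 58 72 138 134 133 133 128 128 62 105 104 189 214 212 210 215 212 214 214 215 214 209 213 212 212 212 217 212 211 102 97 100 98 97 93 56 48 0 0 0 0 0 0 0 0 0 0 0 0 0 0
wrist 130 131 130 129 129 128 129 126 92 125 58 70 130 129 130 132 123 144 124 130 114 155 214 211 216 211 212 212 213 216 212 209 211 214 212 212 101 98 96 96 96 98 98 95 91 54 47 0 0 0 0 0 0 0 0 0 0 0 0 0 0
reject_bin [(0.66, array([172.5743,  35.7169]), np.float64(0.008690041592024814))]
reject_bin [(0.58, array([194.3602, 108.012 ]), np.float64(0.03671011398324228))]
reject_bin [(0.6, array([195.1748, 133.3308]), np.float64(0.002358196544562881))]
```

Triangulated land height is 0.0849 m. Level and held by both catches, it should be 0.085 m. reject_a leans inside the bin, its centre about 55 mm up, below the 70 mm rim. The arm is clear of everything, so I'm handing in.

```bash
python3 -c "
from h import *
p=snap('wrist')
print([(round(d['p'],2),c2w(p,d['position'])) for d in ctrl.look_for(p,'sound_cover')][:1]); print(ctrl.sign_off())"
```

```text
[(0.7, array([ 0.56855798, -0.145816  ,  0.08422632]))]
the job is handed in; nothing more can be done
None
```

The job is handed in at about 22 s: both cropped covers are in the reject bin (one leans against the near wall, centre below the rim), the catches hold the sound cover down in the magazine by themselves, and the arm never went near the hammer or caliper; no verdict was returned.

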